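# Slide the sample tray home in the bench incubator

### The job

Pick up the metal sample tray by its upright tab and slide it, rear end first, into the bay of the low white incubator until it is fully home against the stop at the back, lying flat. The guide rails hidden inside are not behind the middle of the mouth, so feel for them and let the side walls line the tray up: gently, never forcing or jamming it. Then let go, and leave the other things on the bench as they are.

Things in the scene. Friction and masses are not known exactly. Their poses are not given: they have to be found in the camera images.
- tray: Loose open aluminium tray, 0.13 to 0.25 kg, starting on the bench. Origin: centre of the pan's underside; z up, +x towards its rear end, which enters the bay first. Pan 135 long (x -67.5 to 67.5), 90 wide (y), 18 high, square corners, holding a fixed low block of vials. At the front end an upright tab handle is joined to the pan.
- tab (a point): Grip point on the tray's upright tab handle, at tray x -80.5, y 0, z 40; axes as the tray's. The tab is 26 long (x), 12 thick (y), and stands from the tray's underside to 55 above it. Pinch it from above across its 12 mm thickness.
- case: Fixed low white incubator, 220 deep (x -110 to 110), 240 wide (y), 85 high, flat top. Origin: centre of its underside, on the bench; z up, +x is the way the tray slides in. When home the tray has its axes parallel to these, its origin at x -67.5, z 20, sideways wherever the rails put it; its front 25 mm and tab stay outside. Push on mouth, rails and stop with less than 20 N.
- mouth (a point): Middle of the lower edge of the bay's mouth, in the case's face at case x -110, z 20; axes as the case's. The mouth is 128 wide and 30 high (case z 20 to 50). The bay floor is flat and level from this edge to the stop, 20 above the bench, so there is a 20 mm step up.
- flare (a point): Point on the bay floor below the hidden guide rails' entrance, on the case's centre line at case x -85. Rigid rails, 22 high, flare from 127 apart here to 93 apart at x -65, then run straight to the stop. As one they are displaced sideways (y) by up to 15 mm either way, new each time, not measured. A rear corner meeting a flare is pushed towards the channel: move the tray that way.
- stop (a point): Point on the bay floor at the foot of the back stop, a rigid flat wall across the bay at case x 0, on the case's centre line (not the rails'); axes as the case's. The tray's rear end rests against this wall when home.
- bottle: Bystander: blue-capped glass bottle, 150 high, far side. Origin: centre of its underside. Leave alone.
- beaker: Bystander: glass beaker, 85 high, far side. Origin: centre of its underside. Leave alone.
- tipbox: Bystander: blue tip box 85 x 120 x 60, near left. Origin: centre of its underside. Leave alone.
- jar: Bystander: amber jar with red cap, 70 high, near right. Origin: centre of its underside. Leave alone.
- tape: Bystander: paper tape roll lying flat, 70 across, near right. Origin: centre of its underside. Leave alone.
- timer: Bystander: white timer 50 x 70 x 22 lying on the incubator's top, towards its back. Origin: centre of its underside. Leave alone.

How it is judged:
On the way:
1. the rear end of the tray is inside the mouth of the bay (x of tray in the frame of case above -0.165 m and y of tray in the frame of case between -0.019 and 0.019 m and z of tray in the frame of case between 0.015 and 0.034 m), for 0.1 s.
At the end, for the whole second after the job is handed in: The tray lies flat on the bay floor (height within 2.5 mm, tilt under 0.04 rad), within 3 mm of the back stop, between the rails (within 18.5 mm of the case's centre line and 0.08 rad of its direction), right way round, at rest and released (x of tray in the frame of case between -0.0705 and -0.064 m and y of tray in the frame of case between -0.0185 and 0.0185 m and z of tray in the frame of case between 0.0175 and 0.0225 m and angle between the x axis of tray and the x axis of case, either way round below 0.08 rad and angle between tray's own z axis and vertical below 0.04 rad and linear speed of tray below 0.01 m/s); the robot touches nothing.
It fails at once if the tray is forced: it presses on the incubator with more than 20 N (contact force between tray and case above 20 N).
It fails at once if a bystander is moved by more than 3 cm (distance of any of bottle, beaker, tipbox, jar, tape, timer from where it was at the start of the episode above 0.03 m).
It also fails if it takes over 72 s, if anything falls off the work surface, if the arm or the gripper's body presses on something with over 40 N, if the wrist force passes 120 N, or if a joint passes its speed limit or range.

### The arm

A 6-joint arm with a two-finger parallel gripper is mounted at the origin on the work surface. World frame = base frame: x ahead of the robot, y to its left, z up, the work surface at z = 0. Lengths are in m, angles in rad, forces in N, time in s.
With the tool pointing down it reaches from about 0.3 to 0.85 m from the base axis. Payload 4.2 kg.
Tool frame: the origin (TCP) lies at the very end of the fingers, on their centre line; the grasp point (between the pads) lies 19 mm behind it; z points along the fingers, y is the line along which they close (so a half turn about z gives the same grasp; the last joint's range is limited). The gripper opens to 91 mm and grips with 3 to 60 N. Pads are 32 mm wide; open, the fingers measure 118 mm over their backs; the gripper's body (76 mm by 178 mm) begins 60 mm behind the grasp point.
Start: joints at [-1.335, 0.32, 1.565, -0, 1.257, -0.02], TCP at [0.145, -0.556, 0.214] pointing down, gripper open.
Joint ranges: [-3.11, 3.11], [-0.84, 2.01], [0.21, 2.61], [-1.34, 4.49], [0.05, 2.63], [-2.56, 2.56]. Speed limits (rad/s): [2.57, 2.57, 3.14, 3.14, 3.14, 3.14].

### API

Orientations are given as a rotation vector (axis times angle).
In Python, from station import monitor, eyes, ctrl gives the robot as it stands. The module is installed in compiled form; this text tells all that it offers.
- The arm moves only by the shell command python3 -m crank 'ROWS' [FORCE]. ROWS is JSON, a list of rows, each a list of 3 entries, a list of its own where there are three numbers: the shift along the tool's x, y, z in m, then the turn, a rotation vector about the tool's x, y, z in degrees, then the finger opening in m, from 0 to 0.0912. In form: [[[tx, ty, tz], [ax, ay, az], hand], ...]. A call has 1 to 5 rows; each row is the pose to reach, as a shift and turn from the pose commanded when the call began, along the tool's axes at that moment; what a row does not reach only later rows make up. A row lasts 1/8 s, in which the tool goes at most 62.5 mm and 10.7 degrees, less where a joint would pass 70% of its speed; a pose out of reach is approached as far as the arm can. A call with a gripper value outside its range is refused whole. The fingers move at their own pace and stop on an object; FORCE is the grip in N (left out, the last holds). Time passes only in rows, so rows that repeat a pose let the fingers close. It gives the time, the measured TCP pose, the force, the opening and the grip force at its end, in the units of the state.
- monitor.get_obs(): the state, without advancing time (a new reading comes with each control period).
- eyes.snapshot(name): name is "scene" or "top" or "wrist"; returns a dict with "pixels" (420x560x3 uint8, blue, green, red), "z_map" (420x560 float32, m along the optical axis (not along the pixel's ray), 0 where there is no reading), "fx", "fy", "cx", "cy" (pixels), "k1" (the pictures are not rectified: a ray, as slopes to the right and down, at radius r is drawn at 1 + k1 r^2 times it, then the intrinsics apply), "R" (3x3) and "t" (3): a world point X has camera coordinates R X + t. Camera axes: x right, y down, z forward; pixel columns grow to the right and rows downward; lengths in m; the calibration is good to about 2 mm. A picture is of the moment at which its call begins.
- ctrl.job_done(): hands the job in; it is judged then, once.
The state is a dict: "time_s": time; "qpos": joint angles; "qd": joint speeds; "joint_torque": joint torques, N m; "tool_pos": TCP position; "eef_rot": TCP orientation; "ft_force": force on the tool from outside, world axes, zero at the start; "torque": the same for the moment, N m; "finger_gap": finger opening in m; "gripper_force": force on a finger pad.
Only numpy, scipy, OpenCV 4.12 (cv2) and the standard library are available. Lean on these libraries where they do the work, as an engineer would, in place of code of your own. Each camera call takes 0.05 s, during which the arm holds its last target. There are 200 camera calls.

## Working session

There is one attempt and no reset: what is moved stays moved. The work goes in short steps, Python scripts to look and compute and a shell command to move; the robot and the scene stay as the last step left them, time stands still between calls to the robot, and variables do not carry over. Pictures are saved under pics/ and viewed, at most 10 in all, crops included, and the job is handed in when it is done.

```bash
mkdir -p pics; ls
cat > h.py <<'E'
import numpy as np,cv2
from station import monitor,eyes,ctrl
from scipy.spatial.transform import Rotation as Rn
def snap(n,f=None):
    s=eyes.snapshot(n)
    if f: cv2.imwrite('pics/'+f,s['pixels'])
    return s
def rays(s,uv):
    uv=np.atleast_2d(np.array(uv,float)); d=np.c_[(uv[:,0]-s['cx'])/s['fx'],(uv[:,1]-s['cy'])/s['fy']]
    u=d.copy()
    for _ in range(20): u=d/(1+s['k1']*(u**2).sum(1,keepdims=True))
    return np.c_[u,np.ones(len(u))]
def plane(s,uv,z):
    R=np.array(s['R']);t=np.array(s['t']);c=-R.T@t;r=rays(s,uv)@R
    return c+r*((z-c[2])/r[:,2])[:,None]
def depth(s,uv):
    R=np.array(s['R']);t=np.array(s['t']);uv=np.atleast_2d(uv).astype(int);z=s['z_map'][uv[:,1],uv[:,0]]
    return (rays(s,uv)*z[:,None]-t)@R
E
python3 - <<'E'
from h import *
a=snap('top','top1.png');b=snap('scene','scene1.png')
for s in(a,b): print(-np.array(s['R']).T@s['t'],s['R'])
o=monitor.get_obs();print(o)
E
```

```text
pics
[ 0.38786859 -0.04377761  1.54368669] [[-2.43165303e-02 -9.99702885e-01 -1.68769263e-03]
 [-9.95670714e-01  2.43698823e-02 -8.96991556e-02]
 [ 8.97136335e-02 -5.00786107e-04 -9.95967476e-01]]
[ 1.31464338 -0.46938664  1.11992512] [[ 0.45472839  0.89059252  0.00818855]
 [ 0.67644702 -0.33937779 -0.65363763]
 [-0.57934577  0.3027667  -0.75676337]]
{'time_s': 0.1, 'qpos': array([-1.33503503e+00,  3.20246707e-01,  1.56552640e+00, -2.28590063e-06,
        1.25742401e+00, -2.00255313e-02]), 'qd': array([-1.81540388e-04, -5.05669291e-04, -2.79027437e-03,  4.89264834e-06,
        3.81260633e-04, -1.01647555e-03]), 'joint_torque': array([ 8.89881940e-04, -4.13332593e+01, -2.32508558e+01,  7.30008865e-02,
        4.21965925e-02, -4.46202580e-05]), 'tool_pos': array([ 0.14536047, -0.55586194,  0.2132055 ]), 'eef_rot': array([-3.11435254e+00, -4.00492257e-01,  2.74585885e-04]), 'ft_force': array([-0.72437976, -0.47045202,  0.93528061]), 'torque': array([-0.02701556, -0.03246687,  0.01700477]), 'gripper_force': 0.0, 'finger_gap': 0.09099354335274712}
```

View pics/top1.png

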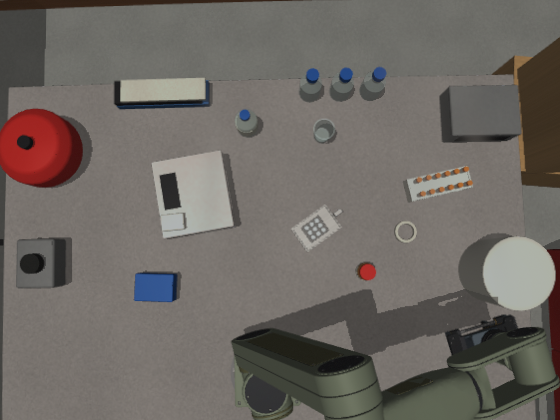

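View pics/scene1.png

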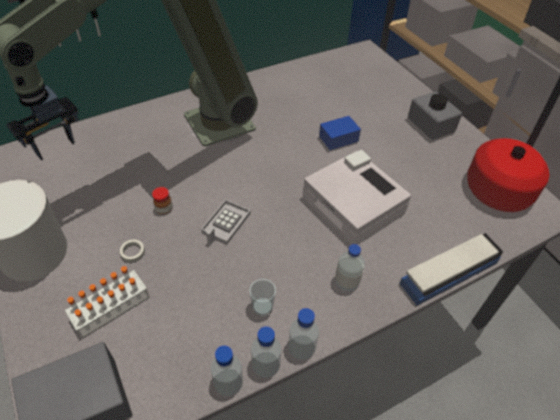

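The top view shows the case at about (193,195) with its mouth facing right, the tray at (316,228) with its tab at (338,212), and the timer at (173,222). I'll measure them using a height map from depth.

Run:
```python
from h import *
s=snap('top')
v,u=np.mgrid[0:420,0:560]
P=depth(s,np.c_[u.ravel(),v.ravel()]).reshape(420,560,3);H=P[...,2]
print('noise bench',H[300:310,400:405].std(),H[230,270:290].mean())
def rect(m,z,box):
    k=np.zeros_like(m);x0,y0,x1,y1=box;k[y0:y1,x0:x1]=m[y0:y1,x0:x1];k=k.astype(np.uint8)
    c=max(cv2.findContours(k,0,cv2.CHAIN_APPROX_NONE)[0],key=cv2.contourArea)
    W=plane(s,c[:,0,:],z)[:,:2]
    r=cv2.minAreaRect((W*1000).astype(np.float32));return r,cv2.boxPoints(r).round(1).tolist(),cv2.contourArea(c)
print('case',rect((H>.07)&(H<.13),.085,(140,140,250,250)))
print('tray',rect((H>.009)&(H<.1),.018,(280,195,350,260)))
m=np.zeros_like(H,bool);m[195:235,322:352]=True
m&=(H>.035)&(H<.1);print('tab',plane(s,np.argwhere(m)[:,::-1],.055).mean(0),m.sum())
c=s['pixels'][140:260,140:360];cv2.imwrite('pics/c.png',cv2.resize(c,None,fx=3.6,fy=3.6,interpolation=2))
np.set_printoptions(linewidth=250);print((H[200:222:2,325:348]*1000).round().astype(int))
```

```text
noise bench 0.21628428489807475 0.0003592240589677464
case (((562.8372802734375, 214.75677490234375), (240.796142578125, 221.3859100341797), 8.651930809020996), [[427.20001220703125, 306.1000061035156], [460.5, 87.19999694824219], [698.5, 123.4000015258789], [665.2000122070312, 342.29998779296875]], 5410.0)
tray (((460.7789001464844, -178.00238037109375), (89.77729797363281, 166.21661376953125), 34.076995849609375), [[377.0, -134.3000030517578], [470.20001220703125, -272.0], [544.5, -221.6999969482422], [451.3999938964844, -84.0]], 1173.5)
tab [ 0.49685554 -0.23118053  0.055     ] 35
[[  -2    3   -5   -6    0    3    1   -5    5    3    0    3   -3   -6    2   -1    1   -4    3   -4   -3    0    4]
 [   0   -4    5   -5    0 1544    0   -1   -1   -2    4    5    1   -4    0    4    4   -1   -7   -4    1    1    4]
 [  -4   -2    3    4   -1    2    7   -4    3    0    5    5    6    2    3   -4    1   -5    3   -8   -5    1    1]
 [  16    3    1   -2   -8    0   -2    4   -8    0    1   -4   -2    4    6 1544    1   -1   -2    7    7   -4    0]
 [  -2   18   13   -2    3    4    2    2    1   -2   -1    3    3   -1   -1    1    1   -2   -5   -3   -3    4   -3]
 [  -3    3    7   19   -2   -1   -2    2    2   -1   -3   -5   -1   55   55   58    3    1    3   -1   -1    2    7]
 [   8    0    2    1   14   -2   -4    2    7   -3   60   56   54   55   58   58   58   -3   -7   -2   -1    1    2]
 [   2   -1    2   -3    0   11   12   27   47   53   55   60   52   51    2    6   -1    1    2    5    1   -8    2]
 [   0   11   -3    4    8    0    1   17   21   36   53   -2    2    2 1544   -6   -3    5    6   -3    4   -2    1]
 [   3    3    7    6    0    3    0   -2   15   13   -3   -2   -1   -3   -4   -1    3   -5    5    1    5   -5    3]
 [   2   -1    0    5   -1    6    2    0    2    8   13   -2   -6    5    2   -4    2    1    0    2   -4    3   -3]]
```

View pics/c.png

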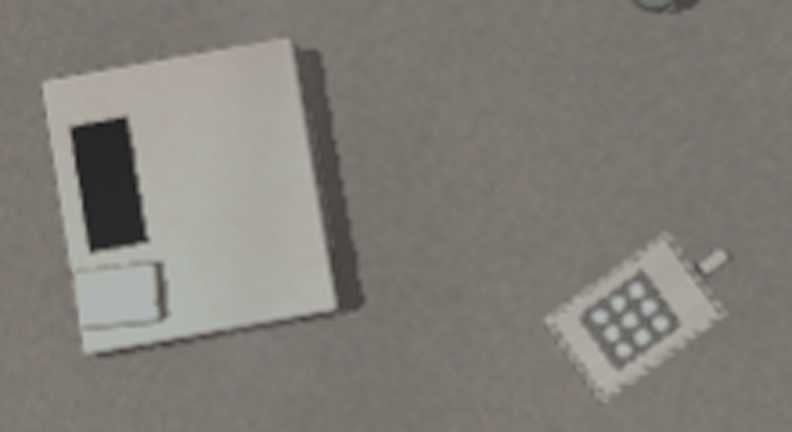

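The crop confirms the tab at the tray's upper right, the case's right face carrying the mouth, and the timer at the case's back. Next I'll move above the tab.

```bash
cat >> h.py <<'E'
def go(p,yaw,o=None):
    "shift (tool axes, mm) and turn (deg) to world TCP p with tool down, tool x at yaw deg"
    o=o or monitor.get_obs();R0=Rn.from_rotvec(o['eef_rot']);y=np.radians(yaw)
    R1=Rn.from_matrix([[np.cos(y),np.sin(y),0],[np.sin(y),-np.cos(y),0],[0,0,-1]])
    print('shift mm',(R0.inv().apply(np.array(p)-o['tool_pos'])*1000).round(1),'turn',np.degrees((R0.inv()*R1).as_rotvec()).round(1))
E
python3 -m crank '[[[0.423,-0.223,0.05],[0,0,-109.5],0.07],[[0.423,-0.223,0.05],[0,0,-109.5],0.07],[[0.423,-0.223,0.05],[0,0,-109.5],0.07],[[0.423,-0.223,0.05],[0,0,-109.5],0.07],[[0.423,-0.223,0.05],[0,0,-109.5],0.07]]' 30
python3 -c "
from h import *
go([.498,-.233,.15],124.1)"
```

```text
time_s: 0.78
tool_pos: [0.376, -0.345, 0.1812]
eef_rot: [2.593, 1.773, 0.0]
ft_force: [0.2, -0.7, 0.3]
finger_gap: 0.0698
gripper_force: 0.0
shift mm [148.6  73.   31.2] turn [  0.    0.  -55.4]
```

```bash
python3 -m crank '[[[0.148,0.073,0.031],[0,0,-55.4],0.07],[[0.148,0.073,0.031],[0,0,-55.4],0.07],[[0.148,0.073,0.031],[0,0,-55.4],0.07],[[0.148,0.073,0.031],[0,0,-55.4],0.07],[[0.148,0.073,0.031],[0,0,-55.4],0.07]]'
python3 -m crank '[[[0,0,0],[0,0,0],0.07]]'
python3 - <<'E'
from h import *
go([.498,-.233,.15],124.1)
s=snap('wrist','w1.png');print(-np.array(s['R']).T@s['t'],s['R'][2])
E
```

```text
time_s: 1.4
tool_pos: [0.4975, -0.235, 0.1498]
eef_rot: [-1.51, -2.754, 0.0]
ft_force: [-0.5, 0.3, -0.3]
finger_gap: 0.0701
gripper_force: 0.0
time_s: 1.52
tool_pos: [0.4971, -0.2356, 0.1501]
eef_rot: [-1.523, -2.747, 0.0]
ft_force: [0.3, -0.2, -0.4]
finger_gap: 0.0702
gripper_force: 0.0
shift mm [1.8 2.1 0.1] turn [-0.  -0.  -2.1]
[ 0.45248596 -0.16376271  0.32070178] [ 0.15419109 -0.24878152 -0.95620754]
```

View pics/w1.png

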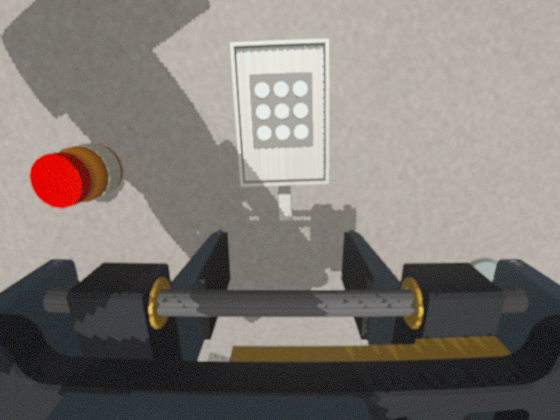

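The wrist view shows the tray rim corners at (231,41), (329,39), (329,184) and (241,186). The tab is at about (285,201) and sits between the open fingers.

Run:
```python
from h import *
s=snap('wrist')
C=plane(s,[(231,41),(329,39),(329.5,184),(240.5,186)],.018)
print(C.round(4))
d=(C[0]+C[1]-C[2]-C[3])/2;w=C[0]-C[1];print('len',np.linalg.norm(d),'w',np.linalg.norm(w),np.linalg.norm(C[3]-C[2]))
yaw=np.degrees(np.arctan2(d[1],d[0]));c=C.mean(0);print('yaw',yaw,'side yaw',np.degrees(np.arctan2(w[1],w[0])),c)
t=c-d/np.linalg.norm(d)*.0805;print('tab',t)
v,u=np.mgrid[170:235,270:305];P=depth(s,np.c_[u.ravel(),v.ravel()])
m=(P[:,2]>.045)&(P[:,2]<.065);Q=P[m];print(m.sum(),(Q.min(0)+Q.max(0))/2,np.median(Q,0))
r=cv2.minAreaRect((Q[:,:2]*1000).astype(np.float32));print(r)
go([t[0],t[1],.15],yaw)
```

```text
[[ 0.3755 -0.1339  0.018 ]
 [ 0.4503 -0.0856  0.018 ]
 [ 0.5261 -0.1974  0.018 ]
 [ 0.4501 -0.2471  0.018 ]]
len 0.13523351231314176 w 0.08909112507278863 0.0908337525097993
yaw 123.76065552339331 side yaw -147.14002751363682 [ 0.45049362 -0.16598916  0.018     ]
tab [ 0.49522947 -0.23291414  0.018     ]
372 [ 0.49418986 -0.23255536  0.05078294] [ 0.49376656 -0.23114719  0.05447024]
((494.3349609375, -232.7442169189453), (11.916496276855469, 26.36077880859375), 32.823646545410156)
shift mm [ 3.5 -0.   0.3] turn [-0.  -0.  -1.9]
```

```bash
python3 -m crank '[[[0.003,-0.0005,0.05],[0,0,-1.6],0.05],[[0.003,-0.0005,0.09],[0,0,-1.6],0.04],[[0.003,-0.0005,0.11],[0,0,-1.6],0.04],[[0.003,-0.0005,0.125],[0,0,-1.6],0.04],[[0.003,-0.0005,0.125],[0,0,-1.6],0.04]]'
python3 -m crank '[[[0,0,0],[0,0,0],0.03],[[0,0,0],[0,0,0],0.0],[[0,0,0],[0,0,0],0.0],[[0,0,0],[0,0,0],0.0],[[0,0,0],[0,0,0],0.0]]' 45
python3 -c "
from h import *
go([.4945,-.2328,.025],123.3)"
```

```text
time_s: 2.25
tool_pos: [0.4947, -0.2335, 0.0248]
eef_rot: [-1.483, -2.767, 0.0]
ft_force: [0.0, -0.4, 0.4]
finger_gap: 0.0399
gripper_force: 0.0
time_s: 2.88
tool_pos: [0.4955, -0.2338, 0.0261]
eef_rot: [1.482, 2.769, -0.0]
ft_force: [-1.0, 0.2, 5.8]
finger_gap: 0.0118
gripper_force: 45.0
shift mm [ 1.4 -0.3  1.1] turn [0.  0.1 0.4]
```

```bash
python3 -m crank '[[[0,0,-0.006],[0,0,0],0],[[0,0,-0.012],[0,0,0],0],[[0,0,-0.025],[0,0,0],0],[[0,0,-0.04],[0,0,0],0],[[0,0,-0.04],[0,0,0],0]]' 60
python3 - <<'E'
from h import *
o=monitor.get_obs();print(o['tool_pos'],o['ft_force'],o['finger_gap'])
s=snap('wrist','w2.png')
v,u=np.mgrid[0:230,180:400];P=depth(s,np.c_[u.ravel(),v.ravel()])
R=Rn.from_rotvec(o['eef_rot']);T=R.inv().apply(P-o['tool_pos'])
# tool frame, z down. pan rim/interior heights along x
for x0 in range(10,150,10):
    m=(T[:,0]>x0/1e3)&(T[:,0]<(x0+10)/1e3)&(abs(T[:,1])<.047)&(T[:,2]<.04)&(T[:,2]>-.03)
    q=T[m]; 
    if len(q)>20: print(x0,len(q),(np.percentile(q[:,2],[5,30,50,90])*1e3).round(1),(np.percentile(q[:,1],[1,99])*1e3).round(1))
print(T[(T[:,2]<.035)&(T[:,0]>.02)&(abs(T[:,1])<.05)].max(0))
E
```

```text
time_s: 3.5
tool_pos: [0.4964, -0.2342, 0.0673]
eef_rot: [1.481, 2.766, 0.0]
ft_force: [0.6, 0.2, -1.9]
finger_gap: 0.0117
gripper_force: 60.0
[ 0.49636679 -0.23416113  0.06726592] [ 0.64595725  0.16000179 -1.87171156] 0.011660879007854336
10 1934 [ 8.  10.5 15.9 23.7] [-43.6  43.4]
20 2092 [ 8.8 22.9 23.4 24.2] [-44.3  44.3]
30 2163 [ 8.8 22.9 23.3 24.2] [-44.3  44.4]
40 2280 [ 8.7 22.9 23.4 24.2] [-44.2  44.3]
50 2171 [ 8.6 14.2 14.8 23.6] [-44.5  43.9]
60 2537 [ 8.5 10.4 12.4 23.3] [-44.5  43.9]
70 2664 [ 8.8 13.7 14.3 23.4] [-44.1  43.9]
80 2794 [ 8.7 10.4 11.8 23.4] [-44.  44.]
90 2866 [ 8.6 13.7 14.4 23.4] [-44.1  44.2]
100 3022 [ 8.6 10.4 12.3 23.4] [-44.4  43.9]
110 3004 [ 8.5 13.7 14.4 23.4] [-44.   44.1]
120 2750 [ 8.5 22.1 22.9 24. ] [-44.4  44.1]
130 3171 [ 8.6 22.6 23.1 24.1] [-44.2  44.1]
140 2733 [12.7 21.  22.8 24. ] [-43.4  43.2]
[0.14696833 0.04549341 0.0259842 ]
```

View pics/w2.png

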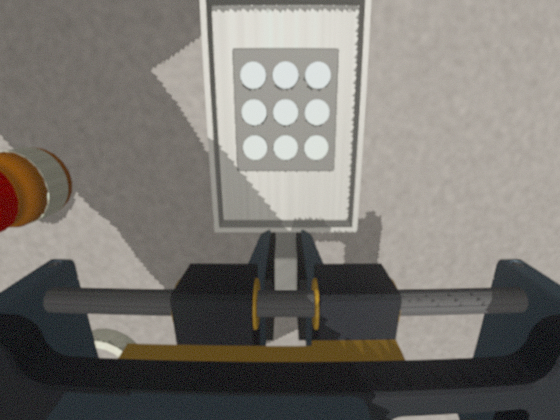

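The grasp is level, with no droop. The tray rim is 8.6 mm below the TCP, so its underside is about 26.5 mm below. Now I'll move to in front of the mouth.

Run:
```python
from h import *
s=snap('top')
print('bottle cap',plane(s,(245,116),.15),'beaker',plane(s,(324,127),.085))
go([.606,-.0695,.085],98.65)
```

```text
bottle cap [[0.78484894 0.04407431 0.15      ]] beaker [[ 0.76234305 -0.19659252  0.085     ]]
shift mm [ 75.1 183.2 -19.2] turn [ 0.  0. 25.]
```

```bash
python3 -m crank '[[[0.005,0.02,-0.018],[0,0,3],0],[[0.015,0.045,-0.018],[0,0,8],0],[[0.03,0.075,-0.018],[0,0,13],0],[[0.045,0.11,-0.018],[0,0,17],0],[[0.055,0.14,-0.018],[0,0,21],0]]'
python3 -c "
from h import *
go([.606,-.0695,.085],98.65)"
```

```text
time_s: 4.22
tool_pos: [0.5812, -0.1088, 0.0827]
eef_rot: [-1.964, -2.45, 0.001]
ft_force: [-0.6, -0.3, -2.7]
finger_gap: 0.012
gripper_force: 60.0
shift mm [33.  32.8 -2.3] turn [-0.1 -0.   3.9]
```

```bash
python3 -m crank '[[[0.015,0.015,-0.002],[0,0,2],0],[[0.028,0.026,-0.002],[0,0,4],0],[[0.033,0.033,-0.002],[0,0,4],0],[[0.033,0.033,-0.002],[0,0,4],0],[[0.033,0.033,-0.002],[0,0,4],0]]'
python3 - <<'E'
from h import *
go([.606,-.0695,.0495],98.65)
s=snap('wrist','w3.png');snap('scene','s3.png')
v,u=np.mgrid[0:420,0:560];P=depth(s,np.c_[u.ravel(),v.ravel()]).reshape(420,560,3)
m=(P[...,2]>.079)&(P[...,2]<.092)&(P[...,1]>.05)&(P[...,1]<.4);Q=P[m];print(m.sum(),Q.min(0),Q.max(0))
# front top edge: min along y for x bins
for x in np.arange(.46,.70,.02):
    q=Q[abs(Q[:,0]-x)<.004]
    if len(q)>5: print(round(x,3),np.percentile(q[:,1],1).round(4),len(q))
E
```

```text
time_s: 4.85
tool_pos: [0.6056, -0.0713, 0.0852]
eef_rot: [-2.047, -2.383, 0.001]
ft_force: [-0.1, 0.1, -1.9]
finger_gap: 0.0118
gripper_force: 60.0
shift mm [ 1.7  0.7 35.7] turn [-0.1  0.   0. ]Traceback (most recent call last):
  File "<stdin>", line 5, in <module>
    return umr_minimum(a, axis, None, out, keepdims, initial, where)
ValueError: zero-size array to reduction operation minimum which has no identity
```

View pics/w3.png

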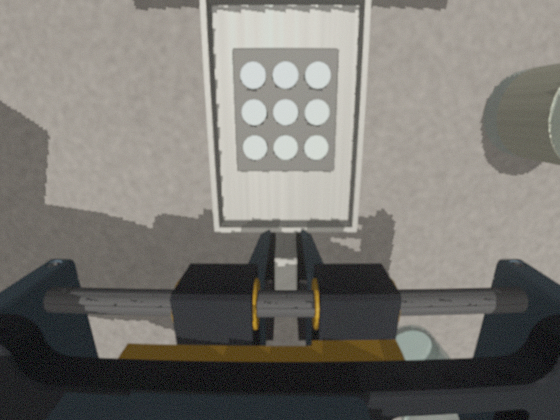

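View pics/s3.png

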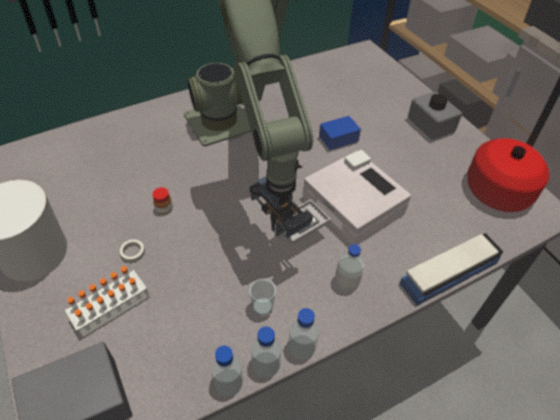

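The wrist view shows the tray still level in the grip, with the beaker well to the right. The scene view shows the tray just in front of the mouth. I'll lower it to an underside height of about 26 mm and advance gently.

```bash
python3 -m crank '[[[0,0,0.015],[0,0,0],0],[[0.001,0,0.0325],[0,0,0],0],[[0.001,0,0.0325],[0,0,0],0],[[0.006,0,0.0325],[0,0,0],0],[[0.012,0,0.0325],[0,0,0],0]]'
python3 -m crank '[[[0.004,0,0],[0,0,0],0],[[0.007,0,0],[0,0,0],0],[[0.01,0,0],[0,0,0],0],[[0.013,0,0],[0,0,0],0],[[0.016,0,0],[0,0,0],0]]'
python3 - <<'E'
from h import *
cat=open('h.py','a');cat.write('''
M=np.array([.5793,.1060]);ax=np.array([-.1504,.9886]);ay=np.array([-.9886,-.1504])
def case():
    o=monitor.get_obs();d=o['tool_pos'][:2]-M;f=o['ft_force'];R=Rn.from_rotvec(o['eef_rot']).as_matrix()
    print('t %.2f rear x %.1f y %.1f bottom %.1f yaw %.2f tilt %s | F x %.1f y %.1f z %.1f Tz %.2f'%(o['time_s'],(d@ax)*1e3-110+147.5,(d@ay)*1e3,o['tool_pos'][2]*1e3-26.5,np.degrees(np.arctan2(R[1,0],R[0,0])),R[2,:2].round(3),f[:2]@ax,f[:2]@ay,f[2],o['torque'][2]))
''');cat.close()
import importlib,h;importlib.reload(h);h.case()
E
```

```text
time_s: 5.58
tool_pos: [0.6047, -0.0586, 0.0535]
eef_rot: [2.046, 2.382, 0.001]
ft_force: [0.4, 0.6, -2.3]
finger_gap: 0.0118
gripper_force: 60.0
time_s: 6.2
tool_pos: [0.6019, -0.0429, 0.0529]
eef_rot: [2.047, 2.383, -0.0]
ft_force: [-1.1, -0.7, -2.0]
finger_gap: 0.0115
gripper_force: 60.0
t 6.20 rear x -113.1 y 0.1 bottom 26.4 yaw 98.68 tilt [-0.  0.] | F x -0.6 y 1.2 z -2.0 Tz 0.01
```

```bash
python3 -m crank '[[[0.002,0,0],[0,0,0],0],[[0.004,0,0],[0,0,0],0],[[0.006,0,0],[0,0,0],0],[[0.008,0,0],[0,0,0],0],[[0.01,0,0],[0,0,0],0]]' >/dev/null; python3 -c "import h;h.case()"
python3 -m crank '[[[0.002,0,0],[0,0,0],0],[[0.004,0,0],[0,0,0],0],[[0.006,0,0],[0,0,0],0],[[0.008,0,0],[0,0,0],0],[[0.01,0,0],[0,0,0],0]]'  >/dev/null; python3 -c "import h;h.case()"
```

```text
t 6.83 rear x -103.1 y 0.1 bottom 26.4 yaw 98.68 tilt [-0.  0.] | F x -0.3 y -0.9 z -2.1 Tz 0.01
t 7.45 rear x -93.1 y 0.1 bottom 26.4 yaw 98.69 tilt [-0.  0.] | F x 0.1 y 0.2 z -2.2 Tz -0.00
```

```bash
python3 -m crank '[[[0.001,0,0.001],[0,0,0],0],[[0.003,0,0.002],[0,0,0],0],[[0.005,0,0.003],[0,0,0],0],[[0.006,0,0.003],[0,0,0],0],[[0.007,0,0.003],[0,0,0],0]]' >/dev/null; python3 -c "import h;h.case()"
python3 -m crank '[[[0.001,0,0],[0,0,0],0],[[0.002,0,0],[0,0,0],0],[[0.003,0,0],[0,0,0],0],[[0.003,0,0],[0,0,0],0]]'  >/dev/null; python3 -c "import h;h.case()"
```

```text
t 8.07 rear x -86.2 y 0.0 bottom 23.4 yaw 98.69 tilt [-0.  0.] | F x -0.2 y -0.4 z -1.1 Tz -0.03
t 8.57 rear x -83.2 y 0.1 bottom 23.5 yaw 98.69 tilt [-0.  0.] | F x 0.7 y 0.4 z -2.6 Tz -0.04
```

```bash
python3 -m crank '[[[0.001,0,0],[0,0,0],0],[[0.002,0,0],[0,0,0],0],[[0.002,0,0],[0,0,0],0]]'  >/dev/null; python3 -c "import h;h.case()"
```

```text
t 8.95 rear x -81.2 y 0.1 bottom 23.4 yaw 98.69 tilt [-0. -0.] | F x -0.5 y 0.2 z -1.8 Tz -0.01
```

```bash
for i in 1; do python3 -m crank '[[[0.0005,0,0],[0,0,0],0],[[0.001,0,0],[0,0,0],0],[[0.0015,0,0],[0,0,0],0],[[0.0015,0,0],[0,0,0],0]]'  >/dev/null; python3 -c "import h;h.case()"; done
python3 -m crank '[[[0.0005,0,0],[0,0,0],0],[[0.001,0,0],[0,0,0],0],[[0.0015,0,0],[0,0,0],0],[[0.0015,0,0],[0,0,0],0]]'  >/dev/null; python3 -c "import h;h.case()"
```

```text
t 9.45 rear x -79.7 y 0.1 bottom 23.5 yaw 98.69 tilt [-0.  0.] | F x 0.1 y 0.9 z -1.7 Tz 0.00
t 9.95 rear x -78.2 y 0.1 bottom 23.4 yaw 98.69 tilt [-0. -0.] | F x -0.2 y -0.6 z -1.5 Tz -0.04
```

```bash
python3 -m crank '[[[0.0005,0,0],[0,0,0],0],[[0.001,0,0],[0,0,0],0],[[0.0015,0,0],[0,0,0],0],[[0.0015,0,0],[0,0,0],0]]'  >/dev/null; python3 -c "import h;h.case()"
```

```text
t 10.45 rear x -76.7 y 0.1 bottom 23.4 yaw 98.69 tilt [-0. -0.] | F x -1.2 y 0.7 z -2.2 Tz 0.01
```

```bash
python3 -m crank '[[[0.0005,0,0],[0,0,0],0],[[0.001,0,0],[0,0,0],0],[[0.0015,0,0],[0,0,0],0],[[0.0015,0,0],[0,0,0],0]]'  >/dev/null; python3 -c "import h;h.case()"
```

```text
t 10.95 rear x -75.4 y -0.1 bottom 23.5 yaw 98.69 tilt [-0.     0.001] | F x -1.0 y -0.8 z -1.3 Tz -0.02
```

```bash
python3 -m crank '[[[0.0005,0,0],[0,0,0],0],[[0.001,0,0],[0,0,0],0],[[0.0015,0,0],[0,0,0],0],[[0.0015,0,0],[0,0,0],0]]'  >/dev/null; python3 -c "import h;h.case()"
```

```text
t 11.45 rear x -74.3 y -0.6 bottom 23.7 yaw 98.70 tilt [-0.001  0.002] | F x -4.0 y -2.2 z -1.9 Tz -0.08
```

The tray touched the +y flare and was pushed towards case −y. From where it touched, the rails are offset about −10 mm. I'll back off slightly, shift along tool +y and advance again.

```bash
python3 -m crank '[[[-0.002,0,0],[0,0,0],0],[[-0.002,0.003,0],[0,0,0],0],[[-0.002,0.006,0],[0,0,0],0],[[-0.002,0.009,0],[0,0,0],0],[[-0.002,0.009,0],[0,0,0],0]]'  >/dev/null; python3 -c "import h;h.case()"
python3 -m crank '[[[0.001,0,0],[0,0,0],0],[[0.002,0,0],[0,0,0],0],[[0.003,0,0],[0,0,0],0],[[0.004,0,0],[0,0,0],0],[[0.004,0,0],[0,0,0],0]]'  >/dev/null; python3 -c "import h;h.case()"
```

```text
t 12.07 rear x -75.6 y -9.0 bottom 23.3 yaw 98.70 tilt [ 0. -0.] | F x -0.1 y 0.5 z -2.5 Tz -0.03
t 12.70 rear x -71.7 y -8.9 bottom 23.5 yaw 98.69 tilt [-0.  0.] | F x 0.3 y -0.1 z -2.2 Tz 0.00
```

```bash
python3 -m crank '[[[0.001,0,0],[0,0,0],0],[[0.002,0,0],[0,0,0],0],[[0.003,0,0],[0,0,0],0],[[0.003,0,0],[0,0,0],0]]'  >/dev/null; python3 -c "import h;h.case()"
```

```text
t 13.20 rear x -68.7 y -8.9 bottom 23.4 yaw 98.69 tilt [-0. -0.] | F x -0.1 y 0.4 z -2.1 Tz 0.03
```

```bash
python3 -m crank '[[[0.0005,0,0],[0,0,0],0],[[0.001,0,0],[0,0,0],0],[[0.0015,0,0],[0,0,0],0],[[0.0015,0,0],[0,0,0],0]]'  >/dev/null; python3 -c "import h;h.case()"
```

```text
t 13.70 rear x -67.2 y -8.9 bottom 23.4 yaw 98.69 tilt [-0. -0.] | F x -0.2 y 0.2 z -2.6 Tz -0.02
```

```bash
python3 -m crank '[[[0.0005,0,0],[0,0,0],0],[[0.001,0,0],[0,0,0],0],[[0.0015,0,0],[0,0,0],0],[[0.0015,0,0],[0,0,0],0]]'  >/dev/null; python3 -c "import h;h.case()"
```

```text
t 14.20 rear x -65.7 y -8.9 bottom 23.4 yaw 98.69 tilt [-0. -0.] | F x 0.5 y -0.8 z -1.6 Tz 0.04
```

```bash
python3 -m crank '[[[0.0005,0,0],[0,0,0],0],[[0.001,0,0],[0,0,0],0],[[0.0015,0,0],[0,0,0],0],[[0.0015,0,0],[0,0,0],0]]'  >/dev/null; python3 -c "import h;h.case()"
```

```text
t 14.70 rear x -64.5 y -9.3 bottom 23.6 yaw 98.69 tilt [-0.001  0.001] | F x -1.2 y -0.1 z -2.6 Tz -0.09
```

```bash
python3 -m crank '[[[0.0005,0,0],[0,0,0],0],[[0.001,0,0],[0,0,0],0],[[0.0015,0,0],[0,0,0],0],[[0.002,0,0],[0,0,0],0],[[0.002,0,0],[0,0,0],0]]'  >/dev/null; python3 -c "import h;h.case()"
```

```text
t 15.32 rear x -62.1 y -9.5 bottom 23.7 yaw 98.61 tilt [0.001 0.001] | F x -1.1 y -2.0 z -1.7 Tz -0.31
```

```bash
python3 -m crank '[[[0,0.0007,0],[0,0,0],0],[[0,0.0014,0],[0,0,0],0],[[0.001,0.0014,0],[0,0,0],0],[[0.002,0.0014,0],[0,0,0],0],[[0.002,0.0014,0],[0,0,0],0]]'  >/dev/null; python3 -c "import h;h.case()"
```

```text
t 15.95 rear x -59.9 y -10.0 bottom 23.3 yaw 98.69 tilt [ 0.    -0.001] | F x 0.9 y -1.4 z -3.4 Tz -0.10
```

```bash
python3 -m crank '[[[0.001,0,0],[0,0,0],0],[[0.002,0,0],[0,0,0],0],[[0.003,0,0],[0,0,0],0],[[0.004,0,0],[0,0,0],0],[[0.004,0,0],[0,0,0],0]]'  >/dev/null; python3 -c "import h;h.case()"
```

```text
t 16.57 rear x -56.1 y -10.1 bottom 23.4 yaw 98.69 tilt [ 0. -0.] | F x 0.8 y 0.6 z -2.5 Tz -0.01
```

```bash
python3 -m crank '[[[0.002,0.0005,0],[0,0,0],0],[[0.004,0.0005,0],[0,0,0],0],[[0.006,0.0005,0],[0,0,0],0],[[0.008,0.0005,0],[0,0,0],0],[[0.008,0.0005,0],[0,0,0],0]]'  >/dev/null; python3 -c "import h;h.case()"
```

```text
t 17.20 rear x -48.1 y -10.7 bottom 23.4 yaw 98.70 tilt [-0. -0.] | F x -0.1 y 0.0 z -2.1 Tz -0.06
```

```bash
python3 -m crank '[[[0.002,0,0],[0,0,0],0],[[0.004,0,0],[0,0,0],0],[[0.006,0,0],[0,0,0],0],[[0.008,0,0],[0,0,0],0],[[0.008,0,0],[0,0,0],0]]'  >/dev/null; python3 -c "import h;h.case()"
```

```text
t 17.82 rear x -40.1 y -10.8 bottom 23.4 yaw 98.70 tilt [-0. -0.] | F x -0.3 y 0.4 z -2.3 Tz -0.02
```

```bash
python3 -m crank '[[[0.002,0,0],[0,0,0],0],[[0.004,0,0],[0,0,0],0],[[0.006,0,0],[0,0,0],0],[[0.008,0,0],[0,0,0],0],[[0.008,0,0],[0,0,0],0]]'  >/dev/null; python3 -c "import h;h.case()"
```

```text
t 18.45 rear x -32.1 y -10.8 bottom 23.4 yaw 98.70 tilt [-0. -0.] | F x 0.5 y 0.5 z -1.4 Tz 0.04
```

```bash
python3 -m crank '[[[0.002,0,0],[0,0,0],0],[[0.004,0,0],[0,0,0],0],[[0.006,0,0],[0,0,0],0],[[0.008,0,0],[0,0,0],0],[[0.008,0,0],[0,0,0],0]]'  >/dev/null; python3 -c "import h;h.case()"
```

```text
t 19.07 rear x -24.1 y -10.8 bottom 23.4 yaw 98.70 tilt [-0.  0.] | F x 0.0 y 0.5 z -2.0 Tz 0.04
```

```bash
python3 -m crank '[[[0.002,0,0],[0,0,0],0],[[0.004,0,0],[0,0,0],0],[[0.006,0,0],[0,0,0],0],[[0.008,0,0],[0,0,0],0],[[0.008,0,0],[0,0,0],0]]'  >/dev/null; python3 -c "import h;h.case()"
```

```text
t 19.70 rear x -16.1 y -10.8 bottom 23.4 yaw 98.70 tilt [-0. -0.] | F x 0.2 y 0.1 z -2.0 Tz -0.02
```

```bash
python3 -m crank '[[[0.001,0,0],[0,0,0],0],[[0.002,0,0],[0,0,0],0],[[0.003,0,0],[0,0,0],0],[[0.004,0,0],[0,0,0],0],[[0.004,0,0],[0,0,0],0]]'  >/dev/null; python3 -c "import h;h.case()"
```

```text
t 20.32 rear x -12.2 y -10.8 bottom 23.4 yaw 98.69 tilt [-0.  0.] | F x -0.3 y 0.1 z -1.7 Tz 0.01
```

```bash
python3 -m crank '[[[0,0,0.0005],[0,0,0],0],[[0,0,0.001],[0,0,0],0],[[0,0,0.0015],[0,0,0],0],[[0,0,0.002],[0,0,0],0],[[0,0,0.002],[0,0,0],0]]'  >/dev/null; python3 -c "import h;h.case()"
```

```text
t 20.95 rear x -12.3 y -10.8 bottom 21.4 yaw 98.69 tilt [-0. -0.] | F x 1.4 y -0.9 z -2.3 Tz -0.02
```

Next I'll lower to the floor by feel, then do the slow final push.

```bash
python3 -m crank '[[[0,0,0.0003],[0,0,0],0],[[0,0,0.0006],[0,0,0],0],[[0,0,0.0009],[0,0,0],0],[[0,0,0.0009],[0,0,0],0]]'  >/dev/null; python3 -c "import h;h.case()"
```

```text
t 21.45 rear x -12.2 y -10.8 bottom 20.5 yaw 98.69 tilt [-0.  0.] | F x -0.2 y 0.3 z -1.8 Tz 0.00
```

```bash
python3 -m crank '[[[0.001,0,0],[0,0,0],0],[[0.002,0,0],[0,0,0],0],[[0.003,0,0],[0,0,0],0],[[0.004,0,0],[0,0,0],0],[[0.005,0,0],[0,0,0],0]]'  >/dev/null; python3 -c "import h;h.case()"
```

```text
t 22.07 rear x -7.2 y -10.8 bottom 20.5 yaw 98.69 tilt [-0.  0.] | F x 0.1 y -0.2 z -2.1 Tz -0.01
```

```bash
python3 -m crank '[[[0.0005,0,0],[0,0,0],0],[[0.001,0,0],[0,0,0],0],[[0.0015,0,0],[0,0,0],0],[[0.002,0,0],[0,0,0],0]]'  >/dev/null; python3 -c "import h;h.case()"
```

```text
t 22.57 rear x -5.2 y -10.8 bottom 20.5 yaw 98.68 tilt [-0. -0.] | F x 0.4 y 0.4 z -2.2 Tz 0.04
```

```bash
python3 -m crank '[[[0.0005,0,0],[0,0,0],0],[[0.001,0,0],[0,0,0],0],[[0.0015,0,0],[0,0,0],0],[[0.0015,0,0],[0,0,0],0]]'  >/dev/null; python3 -c "import h;h.case()"
```

```text
t 23.07 rear x -3.7 y -10.8 bottom 20.6 yaw 98.69 tilt [-0.  0.] | F x -0.7 y -0.2 z -1.8 Tz 0.01
```

```bash
python3 -m crank '[[[0.0005,0,0],[0,0,0],0],[[0.001,0,0],[0,0,0],0],[[0.0015,0,0],[0,0,0],0],[[0.0015,0,0],[0,0,0],0]]'  >/dev/null; python3 -c "import h;h.case()"
```

```text
t 23.57 rear x -2.2 y -10.8 bottom 20.5 yaw 98.69 tilt [-0. -0.] | F x -0.1 y 0.3 z -2.8 Tz -0.01
```

```bash
python3 -m crank '[[[0.0005,0,0],[0,0,0],0],[[0.001,0,0],[0,0,0],0],[[0.001,0,0],[0,0,0],0]]'  >/dev/null; python3 -c "import h;h.case()"
```

```text
t 23.95 rear x -1.2 y -10.8 bottom 20.5 yaw 98.69 tilt [-0.  0.] | F x -0.0 y 0.6 z -2.6 Tz -0.01
```

```bash
python3 -m crank '[[[0.0005,0,0],[0,0,0],0],[[0.001,0,0],[0,0,0],0],[[0.001,0,0],[0,0,0],0]]'  >/dev/null; python3 -c "import h;h.case()"
```

```text
t 24.32 rear x -0.2 y -10.7 bottom 20.5 yaw 98.69 tilt [-0. -0.] | F x 0.4 y -0.5 z -2.2 Tz 0.03
```

```bash
python3 -m crank '[[[0.0005,0,0],[0,0,0],0],[[0.001,0,0],[0,0,0],0],[[0.001,0,0],[0,0,0],0]]'  >/dev/null; python3 -c "import h;h.case()"
```

```text
t 24.70 rear x 0.8 y -10.8 bottom 20.5 yaw 98.69 tilt [-0. -0.] | F x -0.4 y -0.4 z -1.9 Tz -0.01
```

```bash
python3 -m crank '[[[0.0005,0,0],[0,0,0],0],[[0.001,0,0],[0,0,0],0],[[0.001,0,0],[0,0,0],0]]'  >/dev/null; python3 -c "import h;h.case()"
```

```text
t 25.07 rear x 1.1 y -10.8 bottom 20.6 yaw 98.70 tilt [-0.001  0.   ] | F x -3.5 y 0.9 z -1.2 Tz 0.00
```

The tray has reached the stop. I'll confirm that, settle it on the floor and relax the push.

```bash
python3 -m crank '[[[0.0005,0,0],[0,0,0],0],[[0.0005,0,0],[0,0,0],0]]'  >/dev/null; python3 -c "import h;h.case()"
python3 -m crank '[[[-0.0007,0,0.0003],[0,0,0],0],[[-0.0007,0,0.0006],[0,0,0],0],[[-0.0007,0,0.0006],[0,0,0],0]]'  >/dev/null; python3 -c "import h;h.case()"
```

```text
t 25.32 rear x 1.2 y -10.8 bottom 20.7 yaw 98.71 tilt [-0.002  0.   ] | F x -6.9 y 0.7 z -0.2 Tz -0.06
t 25.70 rear x 1.1 y -10.9 bottom 20.1 yaw 98.70 tilt [-0.001  0.   ] | F x -5.5 y 0.5 z 0.4 Tz -0.11
```

```bash
python3 -m crank '[[[0,0,0.0003],[0,0,0],0],[[0,0,0.0006],[0,0,0],0],[[0,0,0.0006],[0,0,0],0]]'  >/dev/null; python3 -c "import h;h.case()"
```

```text
t 26.07 rear x 1.1 y -11.0 bottom 19.6 yaw 98.69 tilt [-0.001  0.001] | F x -5.2 y 0.5 z 1.1 Tz -0.03
```

```bash
python3 -m crank '[[[-0.0005,0,0],[0,0,0],0],[[-0.0005,0,0],[0,0,0],0]]' 8 >/dev/null; python3 -c "import h;h.case()"
python3 -m crank '[[[-0.0005,0,0],[0,0,0],0.02],[[-0.0005,0,0],[0,0,0],0.03],[[-0.0005,0,0],[0,0,0],0.04],[[-0.0005,0,0],[0,0,0],0.04]]'; python3 -c "import h;h.case()"
python3 -m crank '[[[0,0,-0.01],[0,0,0],0.04],[[0,0,-0.025],[0,0,0],0.04],[[0,0,-0.05],[0,0,0],0.04],[[0,0,-0.08],[0,0,0],0.04],[[-0.02,0,-0.11],[0,0,0],0.04]]'
python3 -m crank '[[[-0.03,0,-0.03],[0,0,0],0.04],[[-0.03,0,-0.03],[0,0,0],0.04],[[-0.03,0,-0.03],[0,0,0],0.04]]'
python3 - <<'E'
from h import *
s=snap('wrist','w4.png')
v,u=np.mgrid[0:420,0:560];P=depth(s,np.c_[u.ravel(),v.ravel()])
d=P[:,:2]-M;cx=d@ax*1e3-110;cy=d@ay*1e3;z=P[:,2]*1e3
m=(abs(cy+10.8)<15)&(z>65)&(z<80)&(cx>-180)&(cx<-115)
print('tab',m.sum(),np.percentile(cx[m],[2,50,98]),np.percentile(cy[m],[2,50,98]),np.percentile(z[m],[10,50,90]))
m=(abs(cy+10.8)<50)&(z>30)&(z<45)&(cx>-150)&(cx<-108)
print('rim',m.sum(),np.percentile(cx[m],[2,50,98]),np.percentile(cy[m],[2,50,98]),np.percentile(z[m],[10,50,90]))
E
```

```text
t 26.32 rear x 1.2 y -11.0 bottom 19.6 yaw 98.69 tilt [0.    0.001] | F x -3.8 y 0.5 z 2.1 Tz 0.07
time_s: 26.82
tool_pos: [0.5954, 0.0713, 0.0457]
eef_rot: [-2.047, -2.383, -0.0]
ft_force: [0.1, -0.2, -0.2]
finger_gap: 0.0398
gripper_force: 0.0
t 26.82 rear x 0.8 y -10.7 bottom 19.2 yaw 98.68 tilt [ 0. -0.] | F x -0.2 y -0.0 z -0.2 Tz 0.02
time_s: 27.45
tool_pos: [0.5987, 0.052, 0.1581]
eef_rot: [2.044, 2.384, 0.002]
ft_force: [0.4, -0.8, 0.1]
finger_gap: 0.0403
gripper_force: 0.0
time_s: 27.82
tool_pos: [0.6024, 0.0221, 0.1857]
eef_rot: [-2.047, -2.382, 0.0]
ft_force: [0.2, -0.7, 0.0]
finger_gap: 0.04
gripper_force: 0.0
tab 361 [-157.37034579 -144.47209168 -132.81778729] [-15.7949417  -10.23846947  -4.67727463] [73.59989674 74.59124407 75.67084233]
rim 503 [-132.37282074 -130.23651914 -109.45272194] [-55.24079752 -11.297578    34.21387708] [31.52649354 37.49437715 38.58761305]
```

View pics/w4.png

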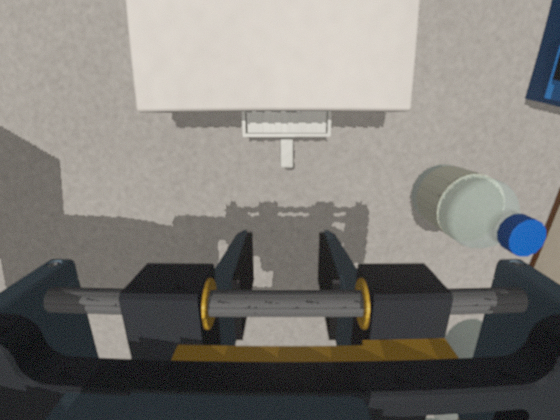

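The picture shows the tray sitting square in the mouth, released: front rim at row 136, case face edge at row 109. A quick check that it sticks out 25 mm, then I'll hand in.

Run:
```python
from h import *
s=snap('wrist')
for uv,z in [((141,109.5),.085),((411,109.5),.085),((244,136.5),.038),((329,136.5),.038)]:
    p=plane(s,uv,z)[0,:2]-M;print((p@ax*1e3-110).round(1),(p@ay*1e3).round(1))
```

```text
-105.5 115.8
-105.8 -117.4
-132.4 33.2
-132.4 -53.8
```

```bash
python3 -c "
from station import ctrl
print(ctrl.job_done())"
```

```text
the job is handed in; nothing more can be done
None
```

The tray is in the bay against the back stop, flat and released, and I've handed the job in; wrist forces stayed under about 8 N at each check, no bystander was approached closely, and no verdict came back.

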